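Drop a batch of conchos from a trap-bottom hopper and clamp its door shut again

TASK

Empty the drop-bottom hopper: wind its black knob up (anticlockwise, as a screw undoes) until the trap door has swung down and all six brass conchos have fallen into the tray underneath, then wind the knob back down until the trap door is fully shut and clamped about as snugly as it was found, neither loose nor overtightened. Leave the glue pot and the thread cone beside it undisturbed.

Things in the scene. Friction and masses are not known exactly. Their poses are not given: they have to be found in the camera images.
- hopper: Fixed grey bench stand that carries a small sheet-metal hopper. Origin: on the table under the hopper's centre; x points to the upright back plate, y towards the free edge of the trap door, z up. Base plate x -75 to +60 mm, y -85 to +115 mm, 8 mm thick; back plate up to 0.180 m. The knob's spindle stands upright at x = 0, y = -62 mm, in a fixed nut on a bracket. Screwed down.
- hopper_mouth (a point): Centre of the hopper's open top, 0.180 m above the table. The hopper is 82 mm (along the stand's x) by 90 mm (y) outside, 76 by 84 mm inside, 68 mm deep; its bottom is the trap door.
- knob_grip (a point): Centre, half-way up, of the ribbed round black knob: diameter 36 mm, 22 mm high, upright axis; its yaw means nothing. At the start about 0.206 m up; nothing else nearby reaches 0.185 m. It rises 2.3 mm per rad turned anticlockwise seen from above (right-hand fast thread), sinks as much clockwise, and can go up 6 rad from the start. Steady drag about 0.16 N m; it stays where it is left.
- foot: Rubber foot, 12 mm, at the spindle's lower end; origin at its lowest point. It presses on the door's tail and is springy: once the door is shut (foot just touching), each further rad of knob adds about 19 N of clamping force and 0.045 N m of torque to the drag, felt as a steady stiffening. At the start it presses with 19 to 32 N, as it should; under 15 N is loose, over 50 N overtight.
- trap_door (a joint): Angle of the trap door, rad: 0 = shut, grows as its free edge swings down (limit 0.80). A short tail beyond the hinge is held down by the spindle's foot; weight swings the door open as far as the foot lets the tail rise. It starts to move after 0.5 to 1.3 rad of knob from tight, then opens about 0.16 rad per rad of knob. Winding the knob down shuts it. Conchos slide out at 0.15 to 0.5, after a moment.
- door_lip (a point): Middle of the free edge of the trap door: a sheet-metal leaf 80 mm wide that reaches 94 mm from its hinge. The hinge runs along the stand's x at y = -50 mm, 0.108 m up. This point is about 0.110 m up when the door is shut.
- tray: Open steel tray on the base plate under the trap door: 112 mm (its x) by 165 mm (its y) by 32 mm high, walls 2.5 mm. Origin: centre of its underside. Not fastened.
- glue_pot: Bystander: glue pot with a black cap, about 72 mm across, 110 mm high, about 0.19 m from the hopper's origin, in front of it and to its +y side. Origin: centre of its underside.
- thread_cone: Bystander: cone of orange-brown thread, 52 mm across, 105 mm high, behind the hopper's back plate. Origin: centre of its underside.
- concho_0: One of six equal brass conchos (domed ornament discs), 22 mm across, 6 mm thick, about 20 g; at the start they lie loose on the trap door inside the hopper. Origin: centre of its underside.
- concho_1: One of six equal brass conchos (domed ornament discs), 22 mm across, 6 mm thick, about 20 g; at the start they lie loose on the trap door inside the hopper. Origin: centre of its underside.
- concho_2: One of six equal brass conchos (domed ornament discs), 22 mm across, 6 mm thick, about 20 g; at the start they lie loose on the trap door inside the hopper. Origin: centre of its underside.
- concho_3: One of six equal brass conchos (domed ornament discs), 22 mm across, 6 mm thick, about 20 g; at the start they lie loose on the trap door inside the hopper. Origin: centre of its underside.
- concho_4: One of six equal brass conchos (domed ornament discs), 22 mm across, 6 mm thick, about 20 g; at the start they lie loose on the trap door inside the hopper. Origin: centre of its underside.
- concho_5: One of six equal brass conchos (domed ornament discs), 22 mm across, 6 mm thick, about 20 g; at the start they lie loose on the trap door inside the hopper. Origin: centre of its underside.
Not all that is in view belongs to the job. There is more than one size of the tray; the one meant has the size given above.

How it is judged:
By the outcome, as a careful person would: the job done as asked, in the order asked, and still so for the second after the job is handed in, with the robot touching nothing.
It also fails if it takes over 72 s, if anything falls off the work surface, if the arm or the gripper's body presses on something with over 40 N, if the wrist force passes 120 N, or if a joint passes its speed limit or range.

ROBOT

A 7-joint arm with a two-finger parallel gripper is mounted at the origin on the work surface; the furniture and walls round the work are solid. World frame = base frame: x ahead of the robot, y to its left, z up, the work surface at z = 0. Lengths are in m, angles in degrees, forces in N, time in s.
With the tool pointing down it reaches from about 0.425 to 0.925 m from the base axis. Payload 6.8 kg.
Tool frame: the origin (TCP) lies at the centre of the arm's flange, where the gripper is bolted on; the fingertips stand 173 mm ahead of it and the grasp point (between the pads) lies 155 mm ahead of it; z points along the fingers, y is the line along which they close (so a half turn about z gives the same grasp; the last joint's range is limited). The gripper opens to 85 mm and grips with 20 to 120 N. Pads are 22 mm wide; open, the fingers measure 114 mm over their backs; the gripper's body (76 mm by 85 mm) begins 54 mm behind the grasp point. The pads swing forward as they close: fully open they stand 13 mm farther back than shut.
Start: joints at [-76.209, 27.33, 1.283, 89.118, -0.659, 63.558, -4.761], TCP at [0.231, 0.634, 0.405] pointing down, gripper open.
Joint ranges: [-169.35, 169.35], [-19.33, 120.38], [-80.79, 83.38], [13.8, 139.57], [-78.32, 258.32], [9.67, 109.79], [-169.56, 169.56]. Speed limits (degrees/s): [136.94, 136.94, 180, 180, 180, 180, 180].

INTERFACE

Orientations are given as a 3x3 rotation matrix whose columns are the frame's x, y, z axes.
In Python, from workcell import telemetry, cams, finish_job gives the robot as it stands. The module is installed in compiled form; this text tells all that it offers.
- The arm moves only by the shell command python3 -m pendant 'ROWS' [OPENING] [FORCE]. ROWS is JSON, a list of rows, each an object of numbers: "tx", "ty", "tz": the shift along the tool's x, y, z in mm; "ax", "ay", "az": the turn, a rotation vector about the tool's x, y, z in degrees. A call has exactly 5 rows; each row is the pose to reach, as a shift and turn from the pose commanded when the call began, along the tool's axes at that moment; what a row does not reach only later rows make up. A row lasts 1/12 s, in which the tool goes at most 41.7 mm and 7.16 degrees, less where a joint would pass 70% of its speed; a pose out of reach is approached as far as the arm can. A call with a gripper value outside its range is refused whole. OPENING is the opening, from 0 (shut) to 1 (fully open), set as the call begins (- or left out, the last holds). The fingers move at their own pace and stop on an object; FORCE is the grip in N (left out, the last holds). Time passes only in rows, so rows that repeat a pose let the fingers close, or fill a call up. It gives the time, the measured TCP pose, the force, the opening and the grip force at its end, in the units of the state.
- telemetry.get_state(): the state, without advancing time (a new reading comes with each control period).
- cams.grab_frame(name): name is "side" or "top"; returns the picture (400x640x3 uint8, red, green, blue); there is no depth.
- cams.camera_model(name): a dict with "K" (3x3 intrinsics, pixels), "k1" (the pictures are not rectified: a ray, as slopes to the right and down, at radius r is drawn at 1 + k1 r^2 times it, then the intrinsics apply), "rvec" (rotation vector, rad) and "tvec" (3), from world to camera coordinates, as OpenCV has them. Camera axes: x right, y down, z forward; pixel columns grow to the right and rows downward; lengths in m; the calibration is good to about 2 mm. A picture is of the moment at which its call begins. camera_model takes no time and is no camera call.
- finish_job(): hands the job in; it is judged then, once.
Trained networks look in the newest picture that a camera, given by its name, has taken for a name from the list of things; names that differ only in an ending like _2 or _b are one class to them, and where a whole thing is asked for, a point or a joint stands for the part that bears it (a point fixed in the world has none). Each returns a list of dicts, best first, with "p" (0 to 1); they miss things now and then, are a little off and sometimes report something else, mostly with a low value. They report only what shows in the picture. A call takes as long as a camera call. They do not tell look-alikes from the thing itself.
- cams.boxes_of(camera, name): "at" ([x, y, z] in m, in world coordinates, good to about 4 mm: the middle of the surface that is visible of it).
- cams.outline_of(camera, name): "mask" (400x640 bool, what is visible of it).
The state is a dict: "t": time; "joints": joint angles; "qvel": joint speeds; "joint_efforts": joint torques, N m; "tcp_pos": TCP position; "ee_rot": TCP orientation; "ft_force": force on the tool from outside, world axes, zero at the start; "wrist_torque": the same for the moment, N m; "width": finger opening in m; "finger_force": force on a finger pad.
Only numpy, scipy, OpenCV 4.12 (cv2) and the standard library are available. Lean on these libraries where they do the work, as an engineer would, in place of code of your own. Each camera call takes 0.05 s, during which the arm holds its last target. There are 200 camera calls.

## Working session

There is one attempt and no reset: what is moved stays moved. The work goes in short steps, Python scripts to look and compute and a shell command to move; the robot and the scene stay as the last step left them, time stands still between calls to the robot, and variables do not carry over. Pictures are saved under pics/ and viewed, at most 10 in all, crops included, and the job is handed in when it is done.

```bash
mkdir -p pics; ls
python3 - <<'E'
from workcell import telemetry,cams
import cv2
s=telemetry.get_state();print(s)
for c in("side","top"):
    im=cams.grab_frame(c);cv2.imwrite(f"pics/{c}0.png",im[:,:,::-1])
    for n in("knob_grip","hopper","tray","glue_pot","thread_cone","trap_door","concho_0"):
        print(c,n,[(round(d["p"],2),[round(float(v),3) for v in d["at"]]) for d in cams.boxes_of(c,n)])
print(telemetry.get_state()["t"])
E
```

```text
pics
{'t': 0.0, 'joints': array([-76.20911599,  27.37618177,   1.27906629,  89.17939023,
        -0.65909309,  63.55776487,  -4.76385271]), 'qvel': array([0.01781497, 0.04465479, 0.02767351, 0.18480574, 0.03911661,
       0.12936243, 0.02205801]), 'joint_efforts': array([-1.85163117e-03, -5.96444213e+01,  1.60719831e+00, -2.81203634e+01,
        1.24243877e-02,  9.26003850e-03, -8.70439806e-06]), 'tcp_pos': array([0.23057987, 0.63409434, 0.40371264]), 'ee_rot': array([[-9.39781045e-01,  3.41776721e-01, -5.10635367e-04],
       [ 3.41777078e-01,  9.39779371e-01, -1.77834968e-03],
       [-1.27913938e-04, -1.84578279e-03, -9.99998288e-01]]), 'ft_force': array([0.05136069, 0.02448249, 0.1624047 ]), 'wrist_torque': array([-0.00475396, -0.0114421 , -0.00911286]), 'finger_force': 0.0, 'width': 0.08556919743165407}
side knob_grip [(0.66, [0.496, 0.045, 0.215])]
side hopper [(0.66, [0.486, 0.063, 0.138])]
side tray [(0.96, [0.449, 0.115, 0.014]), (0.73, [0.165, 0.316, 0.006]), (0.7, [0.614, -0.199, 0.001])]
side glue_pot [(0.69, [0.313, 0.175, 0.071])]
side thread_cone [(0.66, [0.599, 0.108, 0.065])]
side trap_door [(0.7, [0.489, 0.054, 0.11]), (0.2, [0.448, 0.113, 0.014])]
side concho_0 []
top knob_grip [(0.76, [0.495, 0.049, 0.219])]
top hopper [(0.79, [0.484, 0.094, 0.11])]
top tray [(0.96, [0.168, 0.313, 0.002]), (0.79, [0.43, 0.151, 0.008]), (0.55, [0.613, -0.202, -0.0]), (0.54, [0.486, 0.105, 0.112])]
top glue_pot [(0.88, [0.309, 0.191, 0.084])]
top thread_cone [(0.74, [0.592, 0.126, 0.098])]
top trap_door [(0.76, [0.485, 0.104, 0.115]), (0.43, [0.505, 0.088, 0.118])]
top concho_0 [(0.56, [0.493, 0.113, 0.111]), (0.47, [0.48, 0.141, 0.116]), (0.45, [0.468, 0.075, 0.116]), (0.43, [0.454, 0.13, 0.11]), (0.36, [0.458, 0.103, 0.118])]
0.8
```

View pics/side0.png

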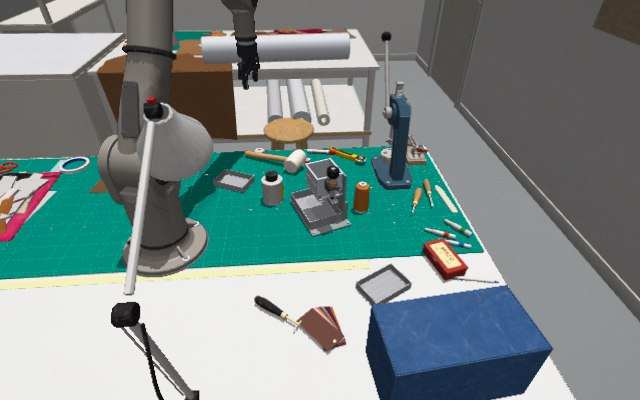

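View pics/top0.png

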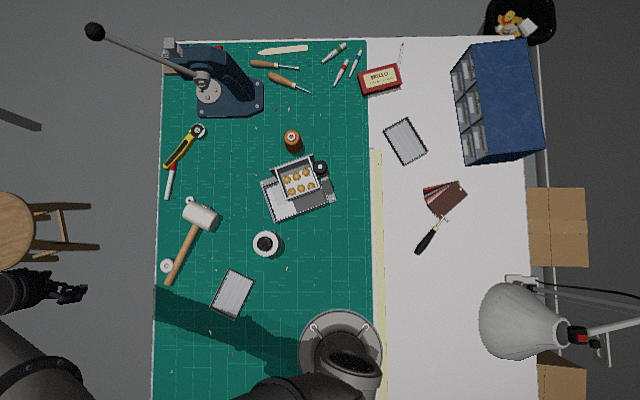

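Side view: hopper with its tray is at (325,195), black knob at (333,173), pot at (272,188), cone at (362,197). Top view: knob at (320,167), conchos at (298,182).
There are three trays: the one under the hopper (top view 298,200), one at (232,293), and one at (405,142). The first is the one meant, since it is on the base plate under the door. I don't need to reach for any of them.

Next I'll fit the knob centre from both masks.

```bash
cat > h.py <<'E'
from workcell import telemetry,cams
import cv2,numpy as np
from scipy.optimize import least_squares
def proj(c,P):
    m=cams.camera_model(c)
    K=np.array(m["K"],float)
    return cv2.projectPoints(np.asarray(P,float).reshape(-1,1,3),np.array(m["rvec"],float),np.array(m["tvec"],float),K,np.array([m["k1"],0,0,0],float))[0].reshape(-1,2)
a=np.linspace(0,2*np.pi,40)
cyl=np.array([[.018*np.cos(t),.018*np.sin(t),z] for t in a for z in(-.011,.011)])
def bb(p): return np.r_[p.min(0),p.max(0)]
def toolshift(target):
    s=telemetry.get_state();return (s["ee_rot"].T@(np.array(target)-s["tcp_pos"])*1000).round(1)
E
python3 - <<'E'
from h import *
obs={}
big=[]
for c in("side","top"):
    im=cams.grab_frame(c)
    m=cams.outline_of(c,"knob_grip")[0]["mask"]
    y,x=np.nonzero(m);obs[c]=np.r_[x.min()-.0,y.min(),x.max()+1,y.max()+1]-.5
    print(c,obs[c],m.sum())
    u,v=int(x.mean()),int(y.mean())
    k=im[v-45:v+75,u-60:u+60].copy();k[m[v-45:v+75,u-60:u+60]]//=2;k[m[v-45:v+75,u-60:u+60],0]+=100
    big.append(cv2.resize(k,(400,400),interpolation=cv2.INTER_CUBIC))
cv2.imwrite("pics/crop1.png",np.hstack(big)[:,:,::-1])
f=lambda p:np.concatenate([bb(proj(c,cyl+p))-obs[c] for c in obs])
r=least_squares(f,[.495,.047,.206]);print(r.x,r.fun.round(1))
r2=least_squares(lambda p:f([p[0],p[1],.206]),[.495,.047]);print(r2.x,r2.fun.round(1))
for c in obs:print(c,least_squares(lambda p:bb(proj(c,cyl+[p[0],p[1],.206]))-obs[c],[.495,.047]).x)
# conchos centre / hopper
print(toolshift([*r2.x,.46]),telemetry.get_state()["t"])
E
```

```text
side [325.5 165.5 338.5 193.5] 179Traceback (most recent call last):
  File "<stdin>", line 6, in <module>
IndexError: list index out of range
```

Run:
```python
from h import *
obs={};big=[]
for c,g in(("side",(332,173)),("top",(320,167))):
    im=cams.grab_frame(c)
    L=[]
    d=im.max(2)<60
    n,lab,st,ce=cv2.connectedComponentsWithStats(d.astype(np.uint8))
    l=lab[g[1],g[0]];x,y,w,h,A=st[l];print(c,"dark",l,x,y,w,h,A,ce[l])
    u,v=g
    k=im[v-30:v+50,u-45:u+35].copy()
    big.append(cv2.resize(k,(400,400),interpolation=cv2.INTER_NEAREST))
    pc=bb(proj(c,cyl+[.495,.047,.206]));print("pred",pc.round(1))
cv2.imwrite("pics/crop1.png",np.hstack(big)[:,:,::-1])
```

```text
side dark 200 327 166 12 14 121 [332.3553719  172.65289256]
pred [324.7 164.7 337.5 178.1]
top dark 0 0 0 640 400 224356 [322.17448163 192.48352618]
pred [313.2 160.4 328.  176.4]
```

View pics/crop1.png

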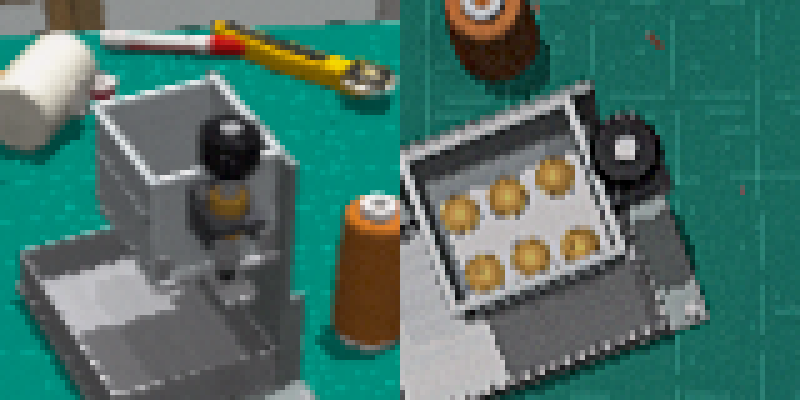

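Left (side view): the knob is at crop (230,147), and the mask had included its spindle. Right (top view): the knob is at crop (627,148), with all six conchos visible in the hopper.

Run:
```python
from h import *
obs={"side":np.array([325.9,165.1,338.9,178.5]),"top":np.array([312.5,158.9,327.5,174.3])}
f=lambda p:np.concatenate([bb(proj(c,cyl+p))-obs[c] for c in obs])
r=least_squares(f,[.495,.047,.206]);print(r.x,r.fun.round(1))
for c in obs:print(c,least_squares(lambda p:bb(proj(c,cyl+[p[0],p[1],.206]))-obs[c],[.495,.047]).x)
print(toolshift([r.x[0],r.x[1],.46]),telemetry.get_state()["t"])
```

```text
[0.49944984 0.04847526 0.2036368 ] [ 0.3 -0.   0.1 -0.   0.1 -0.1 -0.1  0.5]
side [0.49842987 0.04479338]
top [0.49946191 0.04844145]
[-452.8 -458.7  -55.3] 1.1
```

```bash
python3 -m pendant '[{"tx":-28,"ty":-28,"tz":-20},{"tx":-56,"ty":-57,"tz":-40},{"tx":-84,"ty":-85,"tz":-55},{"tx":-112,"ty":-114,"tz":-55},{"tx":-140,"ty":-142,"tz":-55}]' 1 60
python3 -m pendant '[{"tx":-28,"ty":-28},{"tx":-56,"ty":-57},{"tx":-84,"ty":-85},{"tx":-112,"ty":-114},{"tx":-140,"ty":-142}]'
python3 -m pendant '[{"tx":-28,"ty":-28},{"tx":-56,"ty":-57},{"tx":-84,"ty":-85},{"tx":-112,"ty":-114},{"tx":-140,"ty":-142}]'
python3 -m pendant '[{"tx":-16,"ty":-16},{"tx":-33,"ty":-33},{"tx":-33,"ty":-33},{"tx":-33,"ty":-33},{"tx":-33,"ty":-33}]'
python3 - <<'E'
from h import *
s=telemetry.get_state();print(s["joints"],toolshift([.499,.0475,.46]),s["t"])
E
```

```text
[-76.20870084  27.32901272   1.28313743  89.11951835  -0.65904445
  63.55893829  -4.76092119] [-452.7 -459.8  -55.3] 1.1validation failed for argument at $[0]...
validation failed for argument at $[0]...
validation failed for argument at $[0]...
validation failed for argument at $[0]...
```

```bash
python3 -m pendant '[{"tx":-28,"ty":-28,"tz":-20,"ax":0,"ay":0,"az":0},{"tx":-56,"ty":-57,"tz":-40,"ax":0,"ay":0,"az":0},{"tx":-84,"ty":-85,"tz":-55,"ax":0,"ay":0,"az":0},{"tx":-112,"ty":-114,"tz":-55,"ax":0,"ay":0,"az":0},{"tx":-140,"ty":-142,"tz":-55,"ax":0,"ay":0,"az":0}]' 1 60
```

```text
t: 1.52
tcp_pos: [0.3131, 0.4542, 0.4612]
ee_rot: [[-0.94, 0.341, 0.001], [0.341, 0.94, 0.003], [-0.0, 0.003, -1.0]]
ft_force: [0.8, -0.0, 0.0]
width: 0.0855
finger_force: 0.0
```

```bash
python3 -m pendant '[{"tx":-28,"ty":-28,"tz":0,"ax":0,"ay":0,"az":0},{"tx":-56,"ty":-57,"tz":0,"ax":0,"ay":0,"az":0},{"tx":-84,"ty":-85,"tz":0,"ax":0,"ay":0,"az":0},{"tx":-112,"ty":-114,"tz":0,"ax":0,"ay":0,"az":0},{"tx":-140,"ty":-142,"tz":0,"ax":0,"ay":0,"az":0}]'
python3 -m pendant '[{"tx":-28,"ty":-28,"tz":0,"ax":0,"ay":0,"az":0},{"tx":-56,"ty":-57,"tz":0,"ax":0,"ay":0,"az":0},{"tx":-84,"ty":-85,"tz":0,"ax":0,"ay":0,"az":0},{"tx":-112,"ty":-114,"tz":0,"ax":0,"ay":0,"az":0},{"tx":-140,"ty":-142,"tz":0,"ax":0,"ay":0,"az":0}]' >/dev/null
python3 -m pendant '[{"tx":-16,"ty":-16,"tz":0,"ax":0,"ay":0,"az":-4},{"tx":-33,"ty":-33,"tz":0,"ax":0,"ay":0,"az":-8},{"tx":-33,"ty":-33,"tz":0,"ax":0,"ay":0,"az":-8},{"tx":-33,"ty":-33,"tz":0,"ax":0,"ay":0,"az":-8},{"tx":-33,"ty":-33,"tz":0,"ax":0,"ay":0,"az":-8}]'
python3 - <<'E'
from h import *
s=telemetry.get_state();print(s["joints"],toolshift([.499,.0475,.46]),s["t"])
E
```

```text
t: 1.93
tcp_pos: [0.3959, 0.2722, 0.46]
ee_rot: [[-0.94, 0.342, 0.0], [0.342, 0.94, 0.001], [-0.0, 0.001, -1.0]]
ft_force: [1.5, 0.5, 0.8]
width: 0.0855
finger_force: 0.0
t: 2.77
tcp_pos: [0.4981, 0.0514, 0.4596]
ee_rot: [[-0.978, 0.208, -0.0], [0.208, 0.978, 0.0], [0.0, 0.0, -1.0]]
ft_force: [-0.7, 0.3, 0.4]
width: 0.0855
finger_force: 0.0
[-33.82471161   7.50791953  23.1871213  109.86665231  -3.3352729
  63.272738    68.67602177] [-1.7 -3.6 -0.4] 2.7667
```

```bash
for i in 1 2 3 4 5 6; do python3 -m pendant '[{"tx":0,"ty":0,"tz":0,"ax":0,"ay":0,"az":7},{"tx":0,"ty":0,"tz":0,"ax":0,"ay":0,"az":14},{"tx":0,"ty":0,"tz":0,"ax":0,"ay":0,"az":21},{"tx":0,"ty":0,"tz":0,"ax":0,"ay":0,"az":28},{"tx":0,"ty":0,"tz":0,"ax":0,"ay":0,"az":35}]' >/dev/null; done
python3 -m pendant '[{"tx":0,"ty":0,"tz":0,"ax":0,"ay":0,"az":7},{"tx":0,"ty":0,"tz":0,"ax":0,"ay":0,"az":13},{"tx":0,"ty":0,"tz":0,"ax":0,"ay":0,"az":13},{"tx":0,"ty":0,"tz":0,"ax":0,"ay":0,"az":13},{"tx":0,"ty":0,"tz":0,"ax":0,"ay":0,"az":13}]'
python3 - <<'E'
from h import *
s=telemetry.get_state();print(s["joints"],toolshift([.499,.0475,.46]),s["t"])
for c in("side","top"): cv2.imwrite(f"pics/{c}2.png",cams.grab_frame(c)[:,:,::-1])
E
```

```text
t: 5.68
tcp_pos: [0.4981, 0.0516, 0.4596]
ee_rot: [[0.577, -0.816, -0.0], [-0.816, -0.577, 0.0], [-0.0, -0.0, -1.0]]
ft_force: [1.2, 1.1, -0.7]
width: 0.0855
finger_force: 0.0
[ -55.20417219    8.95565225   47.98112277  110.91821722   -7.46357102
   63.26382078 -148.93214011] [ 3.9  1.7 -0.4] 5.6833
```

```bash
python3 -m pendant '[{"tx":4,"ty":2,"tz":20,"ax":0,"ay":0,"az":0},{"tx":4,"ty":2,"tz":40,"ax":0,"ay":0,"az":0},{"tx":4,"ty":2,"tz":60,"ax":0,"ay":0,"az":0},{"tx":4,"ty":2,"tz":60,"ax":0,"ay":0,"az":0},{"tx":4,"ty":2,"tz":60,"ax":0,"ay":0,"az":0}]'
python3 - <<'E'
from h import *
s=telemetry.get_state();print(toolshift([.499,.0475,.361]),s["t"])
b=[]
for c,(u,v) in(("side",(332,160)),("top",(310,170))):
    im=cams.grab_frame(c);b.append(cv2.resize(im[v-50:v+50,u-50:u+50],(400,400),interpolation=cv2.INTER_NEAREST))
    tip=s["tcp_pos"]+s["ee_rot"][:,2]*.160
    print(c,proj(c,[tip+s["ee_rot"][:,1]*k for k in(-.0425,0,.0425)]+[[.499,.0475,.206]]).round(1).tolist(),u-50,v-50)
cv2.imwrite("pics/crop2.png",np.hstack(b)[:,:,::-1])
E
```

```text
t: 6.2
tcp_pos: [0.4988, 0.0463, 0.3993]
ee_rot: [[0.574, -0.819, -0.002], [-0.819, -0.574, -0.001], [-0.0, 0.002, -1.0]]
ft_force: [0.3, -1.4, -0.2]
width: 0.0856
finger_force: 0.0
[-0.9 -0.9 38.3] 6.2
side [[343.9, 156.5], [332.6, 161.5], [320.8, 166.7], [332.5, 171.2]] 282 110
top [[310.4, 150.2], [320.8, 164.5], [331.3, 178.9], [320.5, 166.9]] 260 120
```

View pics/crop2.png

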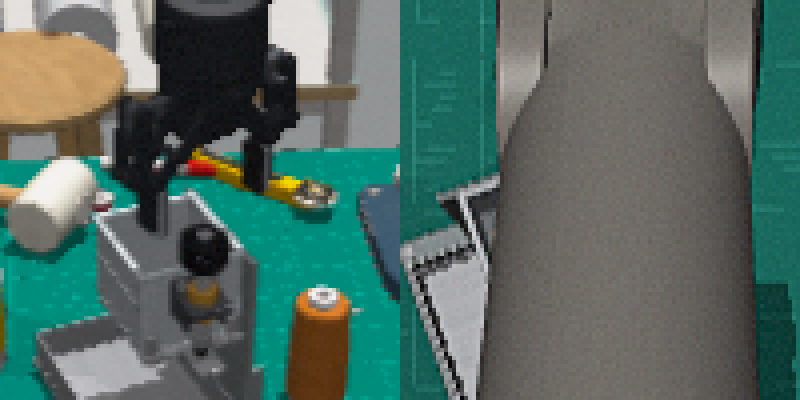

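The side crop shows the fingertips at (155,225) and (258,185), either side of the knob at (205,250), so they're centred. The arm hides the knob from the top camera. I'll lower and close.

```bash
python3 -m pendant '[{"tx":-0.5,"ty":-0.5,"tz":12,"ax":0,"ay":0,"az":0},{"tx":-0.5,"ty":-0.5,"tz":24,"ax":0,"ay":0,"az":0},{"tx":-0.5,"ty":-0.5,"tz":32,"ax":0,"ay":0,"az":0},{"tx":-0.5,"ty":-0.5,"tz":38,"ax":0,"ay":0,"az":0},{"tx":-0.5,"ty":-0.5,"tz":38,"ax":0,"ay":0,"az":0}]'
python3 -m pendant '[{"tx":0,"ty":0,"tz":0,"ax":0,"ay":0,"az":0},{"tx":0,"ty":0,"tz":0,"ax":0,"ay":0,"az":0},{"tx":0,"ty":0,"tz":0,"ax":0,"ay":0,"az":0},{"tx":0,"ty":0,"tz":0,"ax":0,"ay":0,"az":0},{"tx":0,"ty":0,"tz":0,"ax":0,"ay":0,"az":0}]' 0.3 60
python3 -m pendant '[{"tx":0,"ty":0,"tz":0,"ax":0,"ay":0,"az":0},{"tx":0,"ty":0,"tz":0,"ax":0,"ay":0,"az":0},{"tx":0,"ty":0,"tz":0,"ax":0,"ay":0,"az":0},{"tx":0,"ty":0,"tz":0,"ax":0,"ay":0,"az":0},{"tx":0,"ty":0,"tz":0,"ax":0,"ay":0,"az":0}]'
python3 - <<'E'
from h import *
s=telemetry.get_state();print(toolshift([.499,.0475,.361]),s["t"],s["wrist_torque"],s["ft_force"],s["joints"])
E
```

```text
t: 6.72
tcp_pos: [0.499, 0.0471, 0.3613]
ee_rot: [[0.574, -0.819, -0.001], [-0.819, -0.574, -0.0], [-0.0, 0.001, -1.0]]
ft_force: [0.3, 0.0, 0.3]
width: 0.0856
finger_force: 0.0
t: 7.13
tcp_pos: [0.4994, 0.0469, 0.3623]
ee_rot: [[0.574, -0.819, 0.001], [-0.819, -0.574, 0.0], [0.0, -0.001, -1.0]]
ft_force: [-1.6, -1.6, 3.4]
width: 0.0345
finger_force: 59.2
t: 7.55
tcp_pos: [0.4994, 0.047, 0.3623]
ee_rot: [[0.574, -0.819, 0.001], [-0.819, -0.574, 0.0], [0.0, -0.001, -1.0]]
ft_force: [-1.7, -0.2, 5.5]
width: 0.0343
finger_force: 59.2
[-0.7  0.   1.3] 7.55 [-0.10689142  0.34175231  0.00316659] [-1.65559268 -0.24899743  5.46517034] [ -49.78985377   17.39285959   45.21507737  117.24216488  -15.78990521
   51.34523085 -140.89331674]
```

```bash
python3 -m pendant '[{"tx":0,"ty":0,"tz":-0.28,"ax":0,"ay":0,"az":-7},{"tx":0,"ty":0,"tz":-0.56,"ax":0,"ay":0,"az":-14},{"tx":0,"ty":0,"tz":-0.84,"ax":0,"ay":0,"az":-21},{"tx":0,"ty":0,"tz":-1.12,"ax":0,"ay":0,"az":-28},{"tx":0,"ty":0,"tz":-1.4,"ax":0,"ay":0,"az":-35}]'
cat > st.py <<'E'
from h import *
s=telemetry.get_state();R=s["ee_rot"];print("yaw %.1f"%np.degrees(np.arctan2(R[1,0],R[0,0])),s["wrist_torque"].round(3),s["ft_force"].round(1),s["joints"].round(0),s["tcp_pos"].round(4),s["width"].round(4),s["t"])
E
python3 st.py
python3 -m pendant '[{"tx":0,"ty":0,"tz":-0.28,"ax":0,"ay":0,"az":-7},{"tx":0,"ty":0,"tz":-0.56,"ax":0,"ay":0,"az":-14},{"tx":0,"ty":0,"tz":-0.84,"ax":0,"ay":0,"az":-21},{"tx":0,"ty":0,"tz":-1.12,"ax":0,"ay":0,"az":-28},{"tx":0,"ty":0,"tz":-1.4,"ax":0,"ay":0,"az":-35}]' >/dev/null
python3 st.py
```

```text
t: 7.97
tcp_pos: [0.4996, 0.0474, 0.3636]
ee_rot: [[0.942, -0.336, 0.002], [-0.336, -0.942, 0.001], [0.001, -0.002, -1.0]]
ft_force: [0.5, 1.7, 2.2]
width: 0.0348
finger_force: 59.4Traceback (most recent call last):
  File "st.py", line 2, in <module>
    s=telemetry.get_state();R=s["ee_rot"];print("yaw %.1f"%np.degrees(np.arctan2(R[1,0],R[0,0])),s["wrist_torque"].round(3),s["ft_force"].round(1),s["joints"].round(0),s["tcp_pos"].round(4),s["width"].round(4),s["t"])
                                                                                                                                                                                              ^^^^^^^^^^^^^^^^
AttributeError: 'float' object has no attribute 'round'
Traceback (most recent call last):
  File "st.py", line 2, in <module>
    s=telemetry.get_state();R=s["ee_rot"];print("yaw %.1f"%np.degrees(np.arctan2(R[1,0],R[0,0])),s["wrist_torque"].round(3),s["ft_force"].round(1),s["joints"].round(0),s["tcp_pos"].round(4),s["width"].round(4),s["t"])
                                                                                                                                                                                              ^^^^^^^^^^^^^^^^
AttributeError: 'float' object has no attribute 'round'
```

```bash
sed -i 's/s\["width"\].round(4)/round(s["width"],4)/' st.py; python3 st.py
for i in 1 2 3; do python3 -m pendant '[{"tx":0,"ty":0,"tz":-0.28,"ax":0,"ay":0,"az":-7},{"tx":0,"ty":0,"tz":-0.56,"ax":0,"ay":0,"az":-14},{"tx":0,"ty":0,"tz":-0.84,"ax":0,"ay":0,"az":-21},{"tx":0,"ty":0,"tz":-1.12,"ax":0,"ay":0,"az":-28},{"tx":0,"ty":0,"tz":-1.4,"ax":0,"ay":0,"az":-35}]' >/dev/null; python3 st.py; done
python3 - <<'E'
from h import *
b=[]
im=cams.grab_frame("side");u,v=332,170
cv2.imwrite("pics/crop3.png",cv2.resize(im[v-40:v+70,u-60:u+60],(480,440),interpolation=cv2.INTER_NEAREST)[:,:,::-1])
for n in("trap_door","concho_0","knob_grip"):print(n,[(round(d["p"],2),[round(float(v),3) for v in d["at"]]) for d in cams.boxes_of("side",n)])
E
```

```text
yaw 15.4 [ 0.94  -0.058 -0.167] [-0.   2.7  2.8] [-38.  15.  30. 116.  -9.  51. -77.] [0.4995 0.048  0.365 ] 0.0344 8.3833
yaw 50.4 [ 1.149  0.441 -0.215] [-1.4  4.6  4.6] [-33.  14.  23. 116.  -7.  51. -45.] [0.4992 0.0483 0.3664] 0.0345 8.8
yaw 85.4 [ 0.969  0.73  -0.219] [-2.1  4.8  5.2] [-27.  14.  17. 116.  -5.  51. -12.] [0.4989 0.0483 0.3677] 0.0344 9.2167
yaw 120.4 [ 0.857  0.923 -0.247] [-4.1  2.5  5.8] [-23.  13.  12. 115.  -4.  52.  21.] [0.4987 0.0482 0.3691] 0.034 9.6333
trap_door [(0.41, [0.473, 0.063, 0.107])]
concho_0 []
knob_grip [(0.51, [0.499, 0.044, 0.22]), (0.19, [0.451, 0.113, 0.016])]
```

View pics/crop3.png

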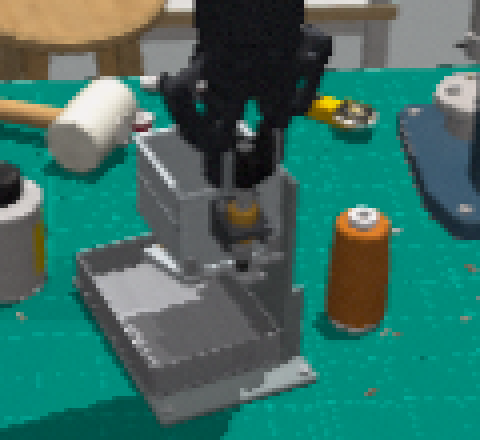

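The trap door's lip has begun to drop (crop 160,258) after 175° of turning. I'll keep going.

```bash
for i in 1 2 3; do python3 -m pendant '[{"tx":0,"ty":0,"tz":-0.28,"ax":0,"ay":0,"az":-7},{"tx":0,"ty":0,"tz":-0.56,"ax":0,"ay":0,"az":-14},{"tx":0,"ty":0,"tz":-0.84,"ax":0,"ay":0,"az":-21},{"tx":0,"ty":0,"tz":-1.12,"ax":0,"ay":0,"az":-28},{"tx":0,"ty":0,"tz":-1.4,"ax":0,"ay":0,"az":-35}]' >/dev/null; python3 st.py; done
python3 -m pendant '[{"tx":0,"ty":0,"tz":-0.28,"ax":0,"ay":0,"az":-7},{"tx":0,"ty":0,"tz":-0.6,"ax":0,"ay":0,"az":-15},{"tx":0,"ty":0,"tz":-0.6,"ax":0,"ay":0,"az":-15},{"tx":0,"ty":0,"tz":-0.6,"ax":0,"ay":0,"az":-15},{"tx":0,"ty":0,"tz":-0.6,"ax":0,"ay":0,"az":-15}]' >/dev/null
python3 -m pendant '[{"tx":0,"ty":0,"tz":0,"ax":0,"ay":0,"az":0},{"tx":0,"ty":0,"tz":0,"ax":0,"ay":0,"az":0},{"tx":0,"ty":0,"tz":0,"ax":0,"ay":0,"az":0},{"tx":0,"ty":0,"tz":0,"ax":0,"ay":0,"az":0},{"tx":0,"ty":0,"tz":0,"ax":0,"ay":0,"az":0}]' >/dev/null
python3 -m pendant '[{"tx":0,"ty":0,"tz":0,"ax":0,"ay":0,"az":0},{"tx":0,"ty":0,"tz":0,"ax":0,"ay":0,"az":0},{"tx":0,"ty":0,"tz":0,"ax":0,"ay":0,"az":0},{"tx":0,"ty":0,"tz":0,"ax":0,"ay":0,"az":0},{"tx":0,"ty":0,"tz":0,"ax":0,"ay":0,"az":0}]' >/dev/null
python3 st.py
python3 - <<'E'
from h import *
im=cams.grab_frame("side");u,v=332,170
cv2.imwrite("pics/crop4.png",cv2.resize(im[v-40:v+70,u-60:u+60],(480,440),interpolation=cv2.INTER_NEAREST)[:,:,::-1])
for n in("trap_door","concho_0"):print(n,[(round(d["p"],2),[round(float(v),3) for v in d["at"]]) for d in cams.boxes_of("side",n)])
E
```

```text
yaw 155.4 [ 0.678  0.951 -0.24 ] [-4.7  2.7  5.2] [-18.  13.   6. 115.  -2.  52.  55.] [0.4986 0.048  0.3705] 0.0343 10.25
yaw -169.7 [ 0.564  1.119 -0.226] [-4.6  2.   6. ] [-13.  13.   1. 115.  -0.  52.  88.] [0.4985 0.0478 0.3719] 0.0344 10.6667
yaw -134.7 [ 0.327  1.196 -0.195] [-4.9  0.7  6.7] [ -9.  13.  -4. 114.   1.  53. 122.] [0.4985 0.0474 0.3733] 0.0343 11.0833
yaw -120.0 [0.116 1.083 0.038] [-3.5  1.5  7.2] [ -7.  13.  -6. 114.   2.  53. 136.] [0.4986 0.0472 0.3739] 0.0343 12.3333
trap_door []
concho_0 []
```

View pics/crop4.png

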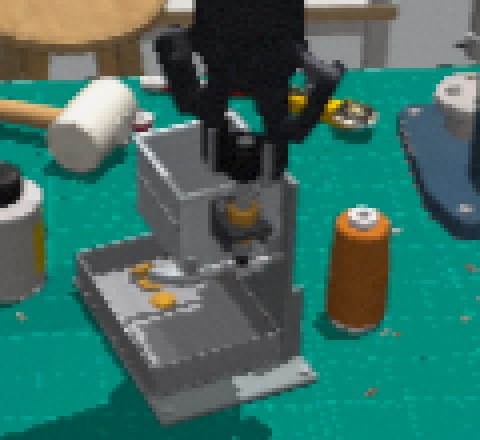

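Several conchos are in the tray (crop 140-165, 270-300), but the door hides the rest. I'll release, swing aside and check from the top camera. The knob stays where it is left.

```bash
python3 -m pendant '[{"tx":0,"ty":0,"tz":0,"ax":0,"ay":0,"az":0},{"tx":0,"ty":0,"tz":0,"ax":0,"ay":0,"az":0},{"tx":0,"ty":0,"tz":0,"ax":0,"ay":0,"az":0},{"tx":0,"ty":0,"tz":0,"ax":0,"ay":0,"az":0},{"tx":0,"ty":0,"tz":0,"ax":0,"ay":0,"az":0}]' 1 60
python3 -m pendant '[{"tx":0,"ty":0,"tz":-20,"ax":0,"ay":0,"az":0},{"tx":0,"ty":0,"tz":-50,"ax":0,"ay":0,"az":0},{"tx":30,"ty":-17,"tz":-60,"ax":0,"ay":0,"az":0},{"tx":60,"ty":-35,"tz":-60,"ax":0,"ay":0,"az":0},{"tx":90,"ty":-52,"tz":-60,"ax":0,"ay":0,"az":0}]' >/dev/null
python3 -m pendant '[{"tx":30,"ty":-17,"tz":0,"ax":0,"ay":0,"az":0},{"tx":50,"ty":-28,"tz":0,"ax":0,"ay":0,"az":0},{"tx":50,"ty":-28,"tz":0,"ax":0,"ay":0,"az":0},{"tx":50,"ty":-28,"tz":0,"ax":0,"ay":0,"az":0},{"tx":50,"ty":-28,"tz":0,"ax":0,"ay":0,"az":0}]'
python3 st.py
python3 - <<'E'
from h import *
b=[]
for c,(u,v) in(("side",(325,190)),("top",(300,185))):
    im=cams.grab_frame(c);b.append(cv2.resize(im[v-40:v+40,u-40:u+40],(400,400),interpolation=cv2.INTER_CUBIC))
    print([(round(d["p"],2),[round(float(v),3) for v in d["at"]]) for d in cams.boxes_of(c,"concho_0")])
cv2.imwrite("pics/crop5.png",np.hstack(b)[:,:,::-1])
E
```

```text
t: 12.9
tcp_pos: [0.4992, 0.047, 0.3734]
ee_rot: [[-0.5, -0.866, 0.0], [-0.866, 0.5, -0.0], [-0.0, -0.0, -1.0]]
ft_force: [-0.1, -1.2, 0.2]
width: 0.0851
finger_force: 0.0
t: 13.73
tcp_pos: [0.4986, -0.1134, 0.4334]
ee_rot: [[-0.499, -0.867, -0.0], [-0.867, 0.499, 0.001], [-0.001, 0.0, -1.0]]
ft_force: [0.1, 0.6, -0.6]
width: 0.0853
finger_force: 0.0
yaw -119.9 [ 0.033  0.022 -0.01 ] [ 0.1  0.6 -0.6] [  5.  10.   0. 109.  -0.  60. 156.] [ 0.4986 -0.1134  0.4334] 0.0853 13.7333
[]
[(0.61, [0.472, 0.183, 0.028])]
```

View pics/crop5.png

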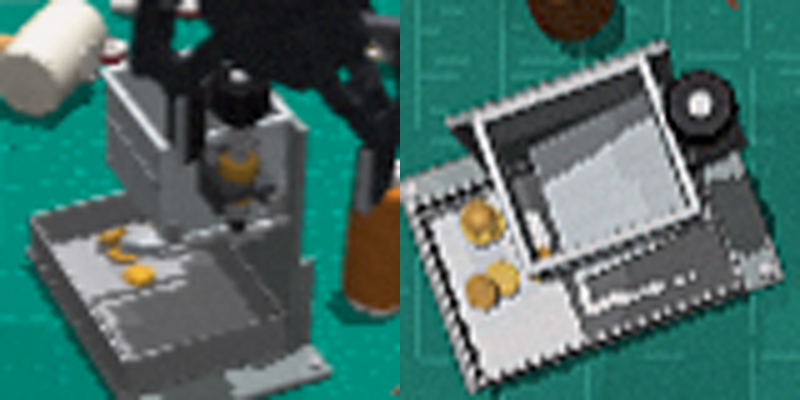

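From the top camera the hopper is empty, with the door surface bare at (610,180). Conchos lie in the tray at (480,220), (503,278), (482,290) and (543,252), and the others must be under the door. I'll go back to the same grip and wind down by the same 290°.

```bash
python3 -m pendant '[{"tx":-30,"ty":17,"tz":0,"ax":0,"ay":0,"az":0},{"tx":-60,"ty":34,"tz":0,"ax":0,"ay":0,"az":0},{"tx":-90,"ty":51,"tz":0,"ax":0,"ay":0,"az":0},{"tx":-120,"ty":68,"tz":0,"ax":0,"ay":0,"az":0},{"tx":-140,"ty":80,"tz":0,"ax":0,"ay":0,"az":0}]' >/dev/null
python3 -m pendant '[{"tx":0,"ty":0.5,"tz":20,"ax":0,"ay":0,"az":0},{"tx":0,"ty":0.5,"tz":40,"ax":0,"ay":0,"az":0},{"tx":0,"ty":0.5,"tz":52,"ax":0,"ay":0,"az":0},{"tx":0,"ty":0.5,"tz":60,"ax":0,"ay":0,"az":0},{"tx":0,"ty":0.5,"tz":60,"ax":0,"ay":0,"az":0}]'
python3 -m pendant '[{"tx":0,"ty":0,"tz":0,"ax":0,"ay":0,"az":0},{"tx":0,"ty":0,"tz":0,"ax":0,"ay":0,"az":0},{"tx":0,"ty":0,"tz":0,"ax":0,"ay":0,"az":0},{"tx":0,"ty":0,"tz":0,"ax":0,"ay":0,"az":0},{"tx":0,"ty":0,"tz":0,"ax":0,"ay":0,"az":0}]' 0.3 60 >/dev/null
python3 -m pendant '[{"tx":0,"ty":0,"tz":0,"ax":0,"ay":0,"az":0},{"tx":0,"ty":0,"tz":0,"ax":0,"ay":0,"az":0},{"tx":0,"ty":0,"tz":0,"ax":0,"ay":0,"az":0},{"tx":0,"ty":0,"tz":0,"ax":0,"ay":0,"az":0},{"tx":0,"ty":0,"tz":0,"ax":0,"ay":0,"az":0}]'
python3 st.py
```

```text
t: 14.77
tcp_pos: [0.4981, 0.0478, 0.3719]
ee_rot: [[-0.499, -0.867, -0.003], [-0.867, 0.499, -0.0], [0.002, 0.002, -1.0]]
ft_force: [-0.8, -0.6, 0.5]
width: 0.0853
finger_force: 0.0
t: 15.6
tcp_pos: [0.4988, 0.0475, 0.3745]
ee_rot: [[-0.5, -0.866, 0.001], [-0.866, 0.5, 0.001], [-0.001, -0.001, -1.0]]
ft_force: [-2.1, 0.4, 6.1]
width: 0.034
finger_force: 59.2
yaw -120.0 [0.11  0.444 0.035] [-2.1  0.4  6.1] [ -7.  13.  -6. 114.   2.  53. 136.] [0.4988 0.0475 0.3745] 0.034 15.6
```

Next I'll wind down 8 × 35° = 280°, watching the torque.

```bash
for i in 1 2 3 4 5 6 7 8; do python3 -m pendant '[{"tx":0,"ty":0,"tz":0.28,"ax":0,"ay":0,"az":7},{"tx":0,"ty":0,"tz":0.56,"ax":0,"ay":0,"az":14},{"tx":0,"ty":0,"tz":0.84,"ax":0,"ay":0,"az":21},{"tx":0,"ty":0,"tz":1.12,"ax":0,"ay":0,"az":28},{"tx":0,"ty":0,"tz":1.4,"ax":0,"ay":0,"az":35}]' >/dev/null; python3 st.py; done
```

```text
yaw -155.3 [0.02  0.583 0.179] [-2.5  0.7  6.4] [-12.  13.  -1. 114.   0.  52. 102.] [0.4988 0.0475 0.3731] 0.0348 16.0167
yaw 169.7 [-0.063  0.811  0.143] [-3.1  0.6  7.5] [-16.  13.   4. 115.  -1.  52.  68.] [0.4987 0.0475 0.3717] 0.0346 16.4333
yaw 134.7 [-0.016  1.14   0.199] [-3.4  1.3  8.9] [-21.  13.   9. 115.  -3.  52.  35.] [0.4985 0.0476 0.3702] 0.0342 16.85
yaw 99.7 [0.394 1.318 0.24 ] [-5.1  2.5  8.3] [-25.  13.  15. 116.  -4.  52.   2.] [0.4984 0.0479 0.3689] 0.0344 17.2667
yaw 64.7 [0.777 1.158 0.187] [-3.1  3.7  8.3] [-30.  14.  21. 116.  -6.  51. -32.] [0.4985 0.0482 0.3675] 0.0342 17.6833
yaw 29.7 [0.873 0.673 0.249] [-2.4  3.3  6.2] [-35.  14.  27. 116.  -8.  51. -64.] [0.4988 0.0484 0.3661] 0.0343 18.1
yaw -5.3 [0.652 0.303 0.181] [-1.2  2.5  5.6] [-41.  15.  33. 117. -11.  51. -97.] [0.4991 0.0481 0.3647] 0.0343 18.5167
yaw -40.3 [0.306 0.286 0.185] [-1.2  0.9  7.3] [ -47.   16.   41.  117.  -14.   51. -128.] [0.4993 0.0477 0.3634] 0.0343 18.9333
```

```bash
for i in 1 2 3; do python3 -m pendant '[{"tx":0,"ty":0,"tz":0.04,"ax":0,"ay":0,"az":1},{"tx":0,"ty":0,"tz":0.08,"ax":0,"ay":0,"az":2},{"tx":0,"ty":0,"tz":0.12,"ax":0,"ay":0,"az":3},{"tx":0,"ty":0,"tz":0.16,"ax":0,"ay":0,"az":4},{"tx":0,"ty":0,"tz":0.2,"ax":0,"ay":0,"az":5}]' >/dev/null; python3 st.py; done
```

```text
yaw -45.0 [0.318 0.324 0.186] [-1.4  0.   7.6] [ -47.   17.   42.  117.  -14.   51. -133.] [0.4993 0.0477 0.3632] 0.0343 19.35
yaw -50.0 [0.217 0.372 0.153] [-1.3  0.8  8.3] [ -48.   17.   43.  117.  -15.   51. -137.] [0.4993 0.0476 0.363 ] 0.0341 19.7667
yaw -55.0 [0.189 0.393 0.193] [-2.8  1.4  7.5] [ -49.   17.   44.  117.  -15.   51. -141.] [0.4993 0.0476 0.3628] 0.0344 20.1833
```

The torque reading is too noisy to judge the clamp. I'll release, swing clear and compare the knob's height with the first picture by image registration.

```bash
python3 -m pendant '[{"tx":0,"ty":0,"tz":0,"ax":0,"ay":0,"az":0},{"tx":0,"ty":0,"tz":0,"ax":0,"ay":0,"az":0},{"tx":0,"ty":0,"tz":0,"ax":0,"ay":0,"az":0},{"tx":0,"ty":0,"tz":0,"ax":0,"ay":0,"az":0},{"tx":0,"ty":0,"tz":0,"ax":0,"ay":0,"az":0}]' 1 60 >/dev/null
python3 -m pendant '[{"tx":0,"ty":0,"tz":-20,"ax":0,"ay":0,"az":0},{"tx":0,"ty":0,"tz":-50,"ax":0,"ay":0,"az":0},{"tx":0,"ty":0,"tz":-80,"ax":0,"ay":0,"az":0},{"tx":24,"ty":17,"tz":-90,"ax":0,"ay":0,"az":0},{"tx":48,"ty":34,"tz":-100,"ax":0,"ay":0,"az":0}]' >/dev/null
python3 -m pendant '[{"tx":24,"ty":17,"tz":0,"ax":0,"ay":0,"az":0},{"tx":48,"ty":34,"tz":0,"ax":0,"ay":0,"az":0},{"tx":72,"ty":50,"tz":0,"ax":0,"ay":0,"az":0},{"tx":92,"ty":64,"tz":0,"ax":0,"ay":0,"az":0},{"tx":92,"ty":64,"tz":0,"ax":0,"ay":0,"az":0}]'
python3 st.py
cat > cmp.py <<'E'
from h import *
import sys
z=[proj("side",[[.499,.0475,.206+d]])[0] for d in(0,.0023)];print("px per rad",(z[1]-z[0]).round(2))
ref=cv2.imread("pics/side0.png",0).astype(np.float32)
ims=[cams.grab_frame("side") for _ in range(6)]
cur=np.mean([cv2.cvtColor(i,cv2.COLOR_RGB2GRAY).astype(np.float32) for i in ims],0).astype(np.float32)
def reg(x0,y0,x1,y1):
    t=ref[y0:y1,x0:x1];best=None
    def f(p):
        M=np.float32([[1,0,p[0]],[0,1,p[1]]])
        w=cv2.warpAffine(cur,M,(640,400),flags=cv2.INTER_CUBIC|cv2.WARP_INVERSE_MAP)[y0:y1,x0:x1]
        return ((w-t)*(1)).ravel()
    return min((least_squares(f,[0,g],diff_step=.05) for g in(-2,-1,0,1,2)),key=lambda r:r.cost)
for n,b in(("knob",(324,163,341,181)),("knobtop",(326,163,340,173)),("cone",(352,180,372,215)),("hopper",(295,158,322,190))):
    r=reg(*b);print(n,r.x.round(2),round(r.cost/((b[2]-b[0])*(b[3]-b[1])),1))
t=cams.grab_frame("top")
a=cv2.resize(ims[0][150:240,285:375],(400,400),interpolation=cv2.INTER_CUBIC);b=cv2.resize(t[145:235,255:345],(400,400),interpolation=cv2.INTER_CUBIC)
cv2.imwrite(sys.argv[1],np.hstack([a,b])[:,:,::-1])
E
python3 cmp.py pics/crop6.png
```

```text
t: 21.43
tcp_pos: [0.4976, -0.1289, 0.4621]
ee_rot: [[0.568, -0.823, 0.001], [-0.823, -0.568, -0.002], [0.002, 0.001, -1.0]]
ft_force: [-0.2, -1.3, -0.1]
width: 0.0853
finger_force: 0.0
yaw -55.4 [ 0.024  0.045 -0.005] [-0.2 -1.3 -0.1] [ -38.   12.   53.  109.  -10.   64. -126.] [ 0.4976 -0.1289  0.4621] 0.0853 21.4333
px per rad [ 0.02 -0.68]
knob [0. 0.] 1368.0
knobtop [0. 0.] 1455.7
cone [0. 0.] 0.9
hopper [0. 0.] 628.0
```

View pics/crop6.png

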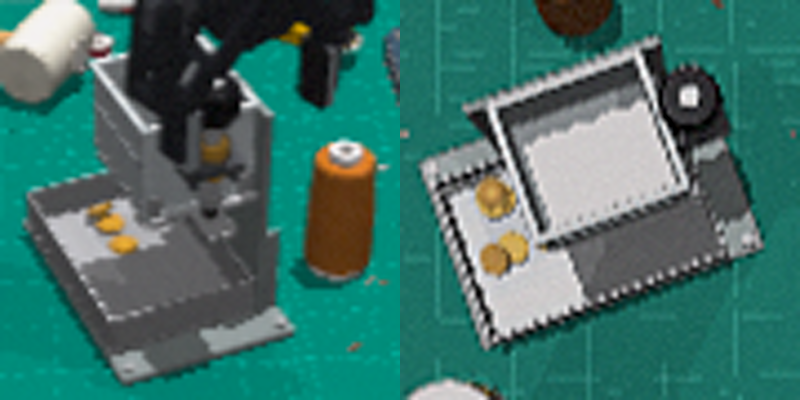

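The side view shows the door shut and conchos in the tray, but the gripper partly covers the knob. From above, the hopper is empty. I'll swing the arm to the far side for the height comparison.

```bash
for i in 1 2; do python3 -m pendant '[{"tx":-24,"ty":-17,"tz":-8,"ax":0,"ay":0,"az":0},{"tx":-48,"ty":-34,"tz":-16,"ax":0,"ay":0,"az":0},{"tx":-72,"ty":-51,"tz":-24,"ax":0,"ay":0,"az":0},{"tx":-96,"ty":-68,"tz":-32,"ax":0,"ay":0,"az":0},{"tx":-120,"ty":-85,"tz":-40,"ax":0,"ay":0,"az":0}]' >/dev/null; done
python3 -m pendant '[{"tx":-24,"ty":-17,"tz":0,"ax":0,"ay":0,"az":0},{"tx":-48,"ty":-34,"tz":0,"ax":0,"ay":0,"az":0},{"tx":-48,"ty":-34,"tz":0,"ax":0,"ay":0,"az":0},{"tx":-48,"ty":-34,"tz":0,"ax":0,"ay":0,"az":0},{"tx":-48,"ty":-34,"tz":0,"ax":0,"ay":0,"az":0}]' | head -2
python3 - <<'E'
s=open("cmp.py").read()
s=s.replace("[[1,0,p[0]],[0,1,p[1]]]","[[1,0,p[0]-10],[0,1,p[1]-10]]").replace("[0,g],diff_step=.05","[10,10+g],diff_step=.01").replace("r.x.round(2)","(r.x-10).round(3)")
open("cmp.py","w").write(s)
E
python3 cmp.py pics/crop7.png
```

```text
t: 23.03
tcp_pos: [0.5003, 0.2294, 0.5415]
px per rad [ 0.02 -0.68]
knob [ 0.004 -0.002] 6.1
knobtop [-0.009  0.013] 3.0
cone [ 0.005 -0.011] 0.9
hopper [-0.01  -0.012] 79.8
```

View pics/crop7.png

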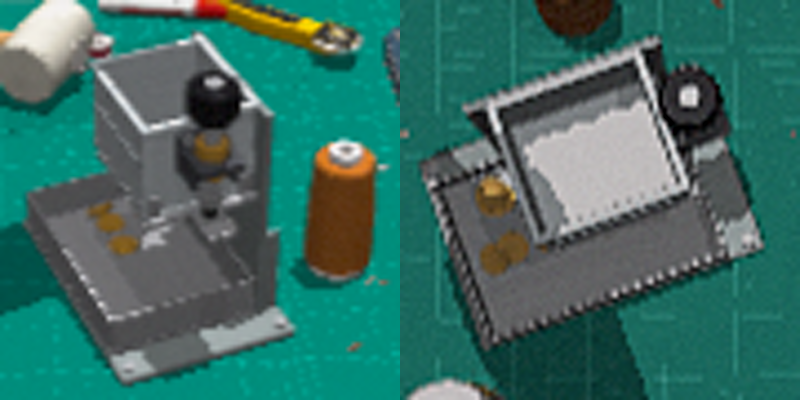

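Knob height matches the first picture to about 0.01 px (0.68 px per rad), so the clamp is as found. The door is shut, the hopper empty, and nothing beside it has moved.

```bash
python3 -c "
from workcell import finish_job;print(finish_job())"
```

```text
the job is handed in; nothing more can be done
None
```

The job is handed in: the hopper is empty, the trap door is shut, and the knob is back at its starting height, so the clamp should be as snug as it was found. I saw four or five conchos in the tray; the rest were hidden from the cameras there. The glue pot and thread cone were not touched.

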